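# Snap a medicine case shut with the bench press-stud pliers

## Robot

A 7-joint arm with a two-finger parallel gripper is mounted at the origin on a cart in front of the work surface, level with it; the furniture and walls round the work are solid. World frame = base frame: x ahead of the robot, y to its left, z up, the work surface at z = 0. Lengths are in m, angles in rad, forces in N, time in s.
With the tool pointing down it reaches from about 0.4 to 0.85 m from the base axis. Payload 4.5 kg.
Tool frame: the origin (TCP) lies on the centre line of the jaws, within the pads' length; the fingertips stand 8 mm ahead of it and the grasp point (between the pads) lies 11 mm behind it; z points along the fingers, x is the direction in which the jaws open and shut, and the axes are right-handed (so a half turn about z gives the same grasp; the last joint's range is limited). The gripper opens to 88 mm and grips with 3 to 60 N. Pads are 18 mm wide; open, the fingers measure 123 mm over their backs; the gripper's body (75 mm by 187 mm) begins 45 mm behind the grasp point.
Start: joints at [1.329, 0.689, -0.195, 1.565, 0.157, 0.902, -0.215], TCP at [0.17, -0.601, 0.247] pointing down, gripper open.
Joint ranges: [-3.01, 3.01], [-0.46, 2.08], [-1.47, 1.51], [0.13, 2.56], [-1, 4.14], [0.04, 2.09], [-2.66, 2.66]. Speed limits (rad/s): [2.57, 2.57, 3.14, 3.14, 3.14, 3.14, 3.14].

## Interface

Orientations are given as a unit quaternion [x, y, z, w].
In Python, from plant import get_state, snapshot, finish_job, boxes_of, pinpoint gives the robot as it stands.
- The arm moves only by the shell command python3 -m creep 'ROWS' [FORCE]. ROWS is JSON, a list of rows, each an object with "hand": the finger opening in m, from 0 to 0.0881; "slide": the shift along the tool's x, y, z in m, a list of three; "turn": the turn about the tool's z in degrees. A call has 1 to 5 rows; each row shifts and turns the commanded pose from where the row before left it, along the tool's axes as they then stand; what a row does not reach is not made up. A row lasts 1/8 s, in which the tool goes at most 62.5 mm and 10.7 degrees, less where a joint would pass 70% of its speed; a pose out of reach is approached as far as the arm can. A call is refused whole if a number of a shift passes 0.0625 or a number of a turn 10.7, either way. A call with a gripper value outside its range is refused whole. The fingers move at their own pace and stop on an object; FORCE is the grip in N (left out, the last holds). Time passes only in rows, so rows that do not move let the fingers close. It gives the time, the measured TCP pose, the force and the opening at its end, in the units of the state.
- get_state(): the state, without advancing time (a new reading comes with each control period).
- snapshot(name): name is "scene" or "top" or "wrist"; returns a dict with "frame" (400x640x3 uint8, red, green, blue), "depth" (400x640 float32, m along the optical axis (not along the pixel's ray), 0 where there is no reading), "mtx" (3x3 intrinsics, pixels), "camera_from_world" (4x4, takes a point from world to camera coordinates). Camera axes: x right, y down, z forward; pixel columns grow to the right and rows downward; lengths in m; the calibration is good to about 2 mm. A picture is of the moment at which its call begins.
- finish_job(): hands the job in, once; it reports no verdict.
Trained networks look in a picture, given as the dict that the camera call returned (one of the last four; its "shot" number tells which), for a name from the list of things; names that differ only in an ending like _2 or _b are one class to them, and where a whole thing is asked for, a point or a joint stands for the part that bears it (a point fixed in the world has none). Each returns a list of dicts, best first, with "conf" (0 to 1); they miss things now and then, are a little off and sometimes report something else, mostly with a low value. They report only what shows in the picture. A call takes as long as a camera call. They do not tell look-alikes from the thing itself.
- boxes_of(target, picture): "uv" ([column, row] in pixels, amid what is visible of it).
- pinpoint(target, picture): "uv" ([column, row] in pixels: a listed point, or the origin of a listed thing).
The state is a dict: "clock": time; "q": joint angles; "qd": joint speeds; "joint_torque": joint torques, N m; "tool_pos": TCP position; "eef_rot": TCP orientation; "contact_force": force on the tool from outside, world axes, zero at the start; "moment": the same for the moment, N m; "opening": opening from 0.0 (shut) to 1.0 (fully open).
Only numpy, scipy, OpenCV 4.12 (cv2) and the standard library are available. Lean on these libraries where they do the work, as an engineer would, in place of code of your own. Each camera call takes 0.05 s, during which the arm holds its last target.

## Task

Snap the medicine case shut: first tip its orange clasp over so that it lies loosely on the press stud, then slide the case between the guide rails, fully home against the stop of the bench pliers. Press the pliers' blue upper handle down until the stud clicks shut (click it with the pliers, not with the fingers), let the handle spring all the way back up, and leave the closed case standing at the stop without disturbing the notebook, the red marker or the tape roll.

Things in the scene. Friction and masses are not known exactly. Their poses are not given: they have to be found in the camera images.
- case: Loose hard case, white with a green lid, 100 (x) x 66 (y) x 42 mm high, 0.35 kg; origin at the centre of its underside, z up. From its front (+x) face a white lip, 40 mm wide, runs on to x = +93 mm, 17 to 23 mm above the underside; the press stud sits on the lip.
- clasp_hinge (a point): Hinge axis of the orange clasp (parallel to the case's y), at x = +53 mm, z = 28 mm of the case. The clasp is a rigid strip 42 mm long, 24 wide, 3 thick. At the start it stands up, leaning back (-x) over the lid, its top 20 mm or more free above the lid.
- clasp (a joint): Clasp angle, rad: 0 = snapped flat, about 0.30 = lying loosely on the stud, 1.57 = upright, 2.0 = leaning back to its limit (starts 1.75 to 2.0). It turns very lightly: pushed 0.6 rad forward (+x of the case) past upright it drops onto the stud by itself. Snapping it takes about 23 N at the stud, less after the click; it then stays at 0 to 0.03.
- clasp_end (a point): Middle of the clasp's free end, 42 mm from its hinge.
- stud (a point): Point on the case's lip at the press stud, 79 mm ahead (+x) of the case's origin, 26 mm above its underside.
- pliers: Press-stud pliers bolted into a fixed dark steel stand; origin on the desk under the die where the stud must go, z up. The lower arm is 16 mm high; the upper arm is hinged at y = +65 mm, 42 mm high; both run to y = -133 mm, blue grips from y = -68. With the handle up the upper die is 50 mm above the desk: the loosely lying clasp (up to 43 mm high) passes under it, an upright one does not.
- stop (a point): Middle of the stop face, at x = -29 mm of the pliers, at desk height. The case goes in along the pliers' +x, lip first over the lower arm, until the front of its box meets this face (case origin then at x = -79, y = 0 mm). Guide rails 22 mm high, inner faces 70 mm apart, reach from the stop to x = -99 mm, then flare to 109 mm apart at x = -144 mm; they are slippery.
- anvil (a point): Top of the lower die, 16 mm above the pliers' origin.
- handle (a joint): Angle of the upper arm in rad: 0 = up (open), 0.33 = level, dies closed on a snapped clasp, 0.36 = limit. A spring brings it back to 0. Without a clasp under it, about 3 N on the grip press it down; clicking the stud takes about 10 N there, from 0.21 rad on, easing off after the click.
- handle_press (a point): Place to press: top of the blue upper grip, 178 mm from the arm's hinge; about 107 mm high when up and 49 mm high when level (moves with the arm, its y in the pliers' frame from -101 to -113 mm). The grip is 22 mm wide.
- log_book: Open spiral notebook, 210 x 152 x 14 mm, lying to the right of the work; origin at the centre of its underside. A bystander.
- marker_red: White felt marker with a red cap, 130 x 16 x 17 mm, lying left of the work; origin at its underside. A bystander.
- tape_roll: Roll of beige tape, 98 mm across, 25 mm high, lying left of the work; origin at the centre of its underside. A bystander.
Mind the look-alikes: they are no part of the job. What is shaped like the case but pink is not meant.

How it is judged:
On the way, in this order (a step that is already met when the one before it is completed fails the run):
1. the clasp lies loosely on the stud, not snapped (value of joint clasp between 0.15 and 0.45 rad), for 0.2 s.
2. the case is home at the stop, the unsnapped stud under the die (horizontal distance between stud and anvil below 0.007 m and angle between the x axis of case and the x axis of pliers, either way round below 0.12 rad and value of joint clasp above 0.15 rad), for 0.2 s.
3. the pliers are pressed closed on the clasp and the stud has clicked shut (value of joint clasp below 0.08 rad and value of joint handle above 0.27 rad and contact force between pliers and case above 1 N and horizontal distance between stud and anvil below 0.01 m), for 0.1 s.
At the end, for the whole second after the job is handed in: The clasp is snapped shut (under 0.08 rad), the pliers' handle is back up (under 0.05 rad), and the case stands flat and still on the desk at the stop, its stud within 10 mm of the die's axis (value of joint clasp below 0.08 rad and value of joint handle below 0.05 rad and horizontal distance between stud and anvil below 0.01 m and angle between case's own z axis and vertical below 0.06 rad and height (world z) of case below 0.005 m and linear speed of case below 0.01 m/s); the robot touches nothing.
It fails at once if the clasp or the nearly closed case is pressed by the fingers instead of the pliers (over 3 N with the clasp below 0.2 rad) (value of joint clasp below 0.2 rad and contact force between the fingers and case above 3 N).
It fails at once if the case is tipped over or lifted (angle between case's own z axis and vertical above 0.5 rad or height (world z) of case above 0.05 m).
It fails at once if the notebook, the red marker or the tape roll is moved by more than 30 mm (distance of any of log_book, marker_red, tape_roll from where it was at the start of the episode above 0.03 m).
It also fails if it takes over 64 s, if anything falls off the work surface, if the arm or the gripper's body presses on something with over 40 N, if the wrist force passes 120 N, or if a joint passes its speed limit or range.

## Working session

There is one attempt and no reset: what is moved stays moved. The work goes in short steps, Python scripts to look and compute and a shell command to move; the robot and the scene stay as the last step left them, time stands still between calls to the robot, and variables do not carry over. Pictures are saved under pics/ and viewed, and the job is handed in when it is done.

```bash
ls; mkdir -p pics
cat > h.py <<'E'
import numpy as np, cv2
from plant import get_state, snapshot, finish_job, boxes_of, pinpoint
def save(p,name,crop=None,scale=1):
    im=p["frame"][:,:,::-1].copy()
    if crop: im=im[crop[1]:crop[3],crop[0]:crop[2]]
    if scale!=1: im=cv2.resize(im,None,fx=scale,fy=scale,interpolation=cv2.INTER_CUBIC)
    cv2.imwrite("pics/"+name+".png",im)
def ray(p,uv):
    K=p["mtx"];T=np.linalg.inv(p["camera_from_world"])
    d=np.linalg.inv(K)@np.array([uv[0],uv[1],1.0])
    return T[:3,3],T[:3,:3]@d
def at_z(p,uv,z):
    o,d=ray(p,uv);return o+d*(z-o[2])/d[2]
def at_depth(p,uv):
    o,d=ray(p,uv);u,v=int(round(uv[0])),int(round(uv[1]))
    return o+d*p["depth"][v,u]
def proj(p,X):
    c=p["camera_from_world"]@np.append(X,1);q=p["mtx"]@c[:3];return q[:2]/q[2]
E
python3 - <<'E'
from h import *
s=get_state();print({k:np.round(v,3) for k,v in s.items()})
for n in ["scene","top"]:
    p=snapshot(n);save(p,n+"0")
    for t in ["case","pliers","log_book","marker_red","tape_roll"]:
        print(n,t,[(np.round(d["uv"],1),round(d["conf"],2)) for d in boxes_of(t,p)][:3])
    for t in ["case","clasp_hinge","clasp_end","stud","stop","anvil","handle_press","pliers"]:
        print(n,t,[(np.round(d["uv"],1),round(d["conf"],2)) for d in pinpoint(t,p)][:3])
E
```

```text
pics
{'clock': np.float64(0.0), 'q': array([ 1.329,  0.69 , -0.195,  1.566,  0.157,  0.903, -0.215]), 'qd': array([ 0.001,  0.   , -0.002, -0.   , -0.   , -0.001, -0.   ]), 'joint_torque': array([-1.0000e-03, -5.2756e+01, -1.2670e+00, -1.5343e+01, -5.3000e-02,
        7.0000e-03,  0.0000e+00]), 'tool_pos': array([ 0.17 , -0.601,  0.246]), 'eef_rot': array([ 0.798, -0.603, -0.001, -0.001]), 'contact_force': array([-0.108, -0.298, -0.618]), 'moment': array([ 0.021, -0.051,  0.048]), 'opening': np.float64(1.002)}
scene case [(array([326.8, 259.5]), 0.88), (array([405.8, 251.6]), 0.73), (array([271.5, 221.7]), 0.27)]
scene pliers [(array([281.2, 241.3]), 0.59), (array([391. , 206.7]), 0.37)]
scene log_book [(array([391.4, 205.6]), 0.77)]
scene marker_red [(array([238.3, 299.9]), 0.85)]
scene tape_roll [(array([191. , 287.4]), 0.69), (array([279.9, 241.8]), 0.64)]
scene case [(array([401.8, 254.5]), 0.8), (array([329.1, 269.1]), 0.74)]
scene clasp_hinge [(array([309.9, 247.6]), 0.8)]
scene clasp_end [(array([439.7, 250.6]), 0.55), (array([312.2, 234.8]), 0.52)]
scene stud [(array([431. , 
[... 409 characters left out ...]
log_book [(array([412.8, 207.1]), 0.81), (array([202. , 200.3]), 0.62)]
top marker_red [(array([200.7, 196. ]), 0.77)]
top tape_roll [(array([207.5, 156.7]), 0.57), (array([410.2, 207.3]), 0.54)]
top case [(array([285.8, 212.6]), 0.76), (array([283.8, 200.4]), 0.22)]
top clasp_hinge [(array([284.1, 198.9]), 0.78), (array([333.1, 276.2]), 0.76)]
top clasp_end [(array([339. , 297.4]), 0.63), (array([284.1, 202.4]), 0.57)]
top stud [(array([333.1, 287.7]), 0.75)]
top stop [(array([278.7, 175. ]), 0.56)]
top anvil [(array([274.3, 165.8]), 0.67)]
top handle_press [(array([310.3, 147.7]), 0.9), (array([412.2, 206.7]), 0.73)]
top pliers [(array([276.5, 164. ]), 0.83), (array([281.4, 176. ]), 0.17)]
```

View pics/scene0.png

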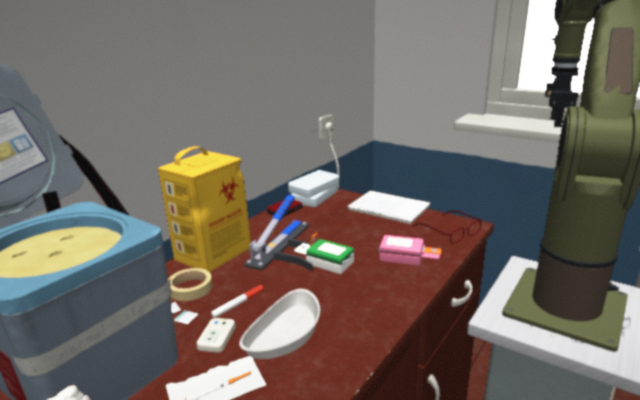

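View pics/top0.png

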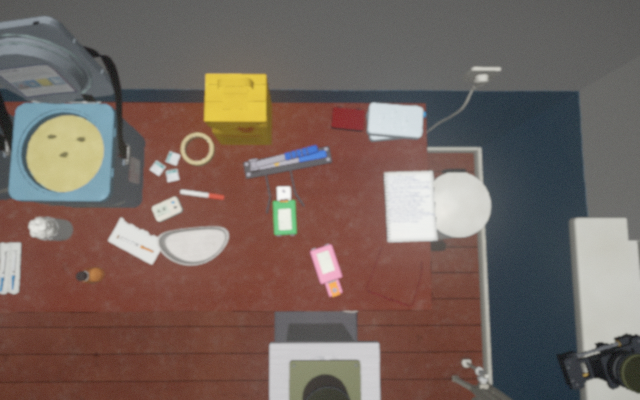

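Candidates for the case: green-lidded at top (285,212) / scene (328,255), and pink look-alike at top (326,263) / scene (402,248). The green lid on white fits the description. I'll check it in an enlarged crop and measure.

Run:
```python
from h import *
p=snapshot("top");save(p,"topc",(225,125,365,245),5)
s=snapshot("scene");save(s,"scenec",(220,170,380,290),5)
T=np.linalg.inv(p["camera_from_world"]);print("cam",T[:3,3], p["mtx"][0,0]);T=np.linalg.inv(s["camera_from_world"]);print("cam",T[:3,3])
for n,uv,z in [("case",(285.8,212.6),0),("hinge",(284.1,198.9),.028),("stop",(278.7,175),0),("anvil",(274.3,165.8),.016),("hp",(310.3,147.7),.107),("pl",(276.5,164),0)]:
    print("top",n,at_z(p,uv,z).round(4))
for n,uv,z in [("case",(329.1,269.1),0),("hinge",(309.9,247.6),.028),("stop",(280.6,249.1),0),("anvil",(270.1,246),.016),("hp",(288.7,198.3),.107),("pl",(276,248.1),0),("stud",(304.4,245.6),.026)]:
    print("sc",n,at_z(s,uv,z).round(4))
# lid mask -> points
hsv=cv2.cvtColor(p["frame"],cv2.COLOR_RGB2HSV)
m=cv2.inRange(hsv,(45,100,40),(80,255,255));v,u=np.nonzero(m)
k=(u>260)&(u<310)&(v>180)&(v<250);u,v=u[k],v[k];print(len(u))
P=np.array([at_z(p,(a,b),.042)[:2] for a,b in zip(u,v)],dtype=np.float32)
r=cv2.minAreaRect(P);print(r,cv2.boxPoints(r).round(4).tolist())
print("lid depth z",np.median([at_depth(p,(a,b))[2] for a,b in zip(u,v)]))
```

```text
cam [0.41127364 0.07693366 1.36484679] 456.32766356687654
cam [-0.06354021  0.93303203  0.59095889]
top case [0.5304 0.1119 0.    ]
top hinge [0.5685 0.1163 0.028 ]
top stop [0.6446 0.1337 0.    ]
top anvil [0.6698 0.1464 0.016 ]
top hp [0.7042 0.0409 0.107 ]
top pl [0.6784 0.1406 0.    ]
sc case [0.4996 0.1384 0.    ]
sc hinge [0.5723 0.1167 0.028 ]
sc stop [0.6646 0.1237 0.    ]
sc anvil [0.679  0.1474 0.016 ]
sc hp [0.6986 0.0382 0.107 ]
sc pl [0.6786 0.126  0.    ]
sc stud [0.5928 0.1128 0.026 ]
239
((0.513454258441925, 0.11508169025182724), (0.09270511567592621, 0.05966776981949806), 2.4456310272216797) [[0.4659000039100647, 0.1429000049829483], [0.4684000015258789, 0.08330000191926956], [0.5609999895095825, 0.08730000257492065], [0.5584999918937683, 0.1468999981880188]]
lid depth z 0.043046919790797666
```

View pics/topc.png

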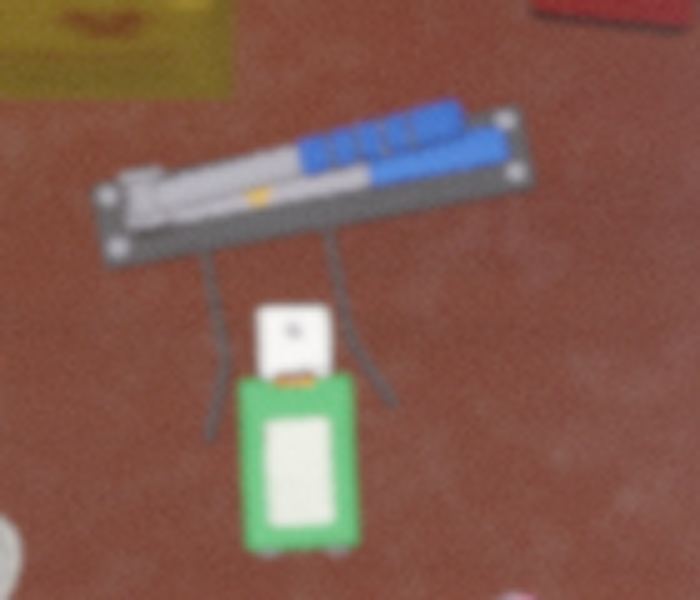

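View pics/scenec.png

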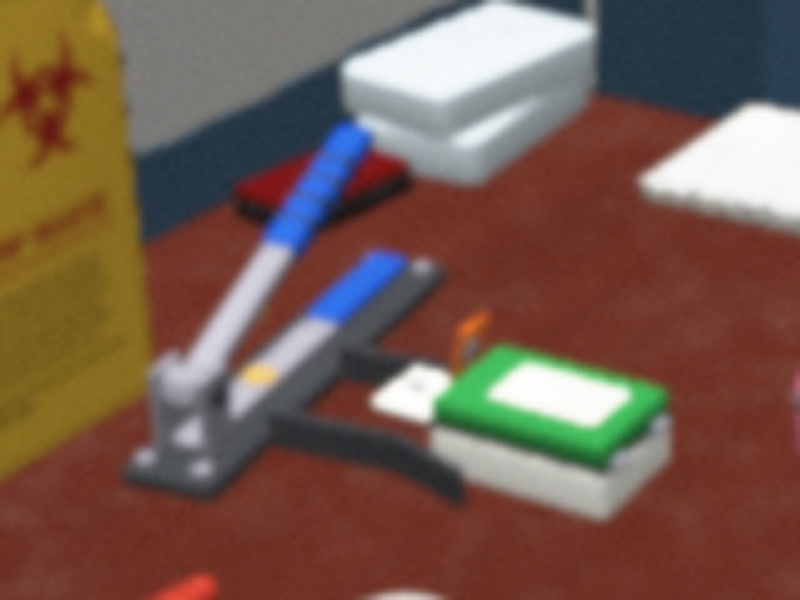

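The crop confirms it. The green-lidded white case carries an upright orange clasp at scene (315,236) and has a white lip with a stud. The pink one is the decoy. First I turn the tool to the case axis.

```bash
cat >> h.py <<'E'
from scipy.spatial.transform import Rotation as Ro
def plan(target,yaw_x=None):
    s=get_state();R=Ro.from_quat(s["eef_rot"]).as_matrix()
    d=R.T@(np.array(target)-s["tool_pos"])
    print("clock",round(float(s["clock"]),2),"tcp",s["tool_pos"].round(4),"F",s["contact_force"].round(1),"toolx yaw",np.degrees(np.arctan2(R[1,0],R[0,0])).round(2),"z",R[:,2].round(3))
    n=np.linalg.norm(d);print("slide",d.round(4),"n",n.round(4),"rows>=",n/.0625)
E
python3 -m creep '[{"hand":0,"slide":[0,0,0],"turn":6.7},{"hand":0,"slide":[0,0,0],"turn":6.7}]'
python3 -c "
from h import *
plan([0.47,-0.25,0.25]);plan([0.43,0.11,0.25])"
```

```text
clock: 1.75
tool_pos: [0.1702, -0.6014, 0.2467]
eef_rot: [0.72, -0.694, 0.0, -0.0]
contact_force: [-0.9, -0.3, 0.4]
opening: 0.801
clock 1.75 tcp [ 0.1702 -0.6014  0.2467] F [-0.9 -0.3  0.4] toolx yaw -87.82 z [ 0. -0. -1.]
slide [-0.3397 -0.3129 -0.0032] n 0.4619 rows>= 7.390445979628582
clock 1.75 tcp [ 0.1702 -0.6014  0.2467] F [-0.9 -0.3  0.4] toolx yaw -87.82 z [ 0. -0. -1.]
slide [-0.701  -0.2867 -0.0032] n 0.7573 rows>= 12.117537863117732
```

```bash
python3 -m creep '[{"hand":0,"slide":[-0.042,-0.042,0],"turn":0},{"hand":0,"slide":[-0.042,-0.042,0],"turn":0},{"hand":0,"slide":[-0.042,-0.042,0],"turn":0},{"hand":0,"slide":[-0.042,-0.042,0],"turn":0},{"hand":0,"slide":[-0.042,-0.042,0],"turn":0}]'
python3 -m creep '[{"hand":0,"slide":[-0.045,-0.040,0],"turn":0},{"hand":0,"slide":[-0.05,-0.03,0],"turn":0},{"hand":0,"slide":[-0.06,0,0],"turn":0},{"hand":0,"slide":[-0.06,0,0],"turn":0},{"hand":0,"slide":[-0.06,0,0],"turn":0}]'
python3 -c "
from h import *
plan([0.43,0.115,0.25])"
```

```text
clock: 2.38
tool_pos: [0.3726, -0.3814, 0.247]
eef_rot: [0.722, -0.692, 0.0, -0.0]
contact_force: [0.1, -0.2, 0.2]
opening: 0.236
clock: 3.0
tool_pos: [0.4298, -0.1032, 0.2469]
eef_rot: [0.722, -0.692, 0.0, -0.0]
contact_force: [0.6, 1.8, -0.3]
opening: 0.002
clock 3.0 tcp [ 0.4298 -0.1032  0.2469] F [ 0.6  1.8 -0.3] toolx yaw -87.6 z [ 0.001  0.    -1.   ]
slide [-0.218  -0.0093 -0.0031] n 0.2182 rows>= 3.4910082473840203
```

```bash
python3 -m creep '[{"hand":0,"slide":[-0.055,-0.002,0],"turn":0},{"hand":0,"slide":[-0.055,-0.002,0],"turn":0},{"hand":0,"slide":[-0.055,-0.002,0],"turn":0},{"hand":0,"slide":[-0.053,-0.003,0],"turn":0},{"hand":0,"slide":[0,0,0],"turn":0}]'
python3 - <<'E'
from h import *
plan([0.43,0.115,0.25])
p=snapshot("wrist");save(p,"w1")
T=np.linalg.inv(p["camera_from_world"]);print("cam",T[:3,3],T[:3,2])
for t,z in [("case",0),("clasp_hinge",.028),("clasp_end",.068),("stud",.026),("stop",0),("anvil",.016),("handle_press",.107),("pliers",0)]:
    print(t,[(np.round(d["uv"],1),round(d["conf"],2),at_z(p,d["uv"],z).round(4)) for d in pinpoint(t,p)][:3])
E
```

```text
clock: 3.62
tool_pos: [0.4296, 0.1184, 0.2469]
eef_rot: [0.725, -0.689, -0.0, -0.002]
contact_force: [-0.3, 0.0, 1.0]
opening: 0.005
clock 3.62 tcp [0.4296 0.1184 0.2469] F [-0.3  0.   1. ] toolx yaw -87.06 z [ 0.001  0.003 -1.   ]
slide [ 0.0034 -0.0002 -0.0031] n 0.0046 rows>= 0.07304861954347976
cam [0.50657275 0.12225866 0.38614659] [-0.2946116  -0.01177762 -0.9555445 ]
case [(array([325.4,  75.1]), 0.96, array([0.5169, 0.1168, 0.    ])), (array([421.1, 210.4]), 0.95, array([0.3774, 0.    , 0.    ]))]
clasp_hinge [(array([441.9, 263.3]), 0.76, array([ 0.3266, -0.0224,  0.028 ])), (array([324. ,  17.4]), 0.72, array([0.5653, 0.1213, 0.028 ])), (array([322.3,  17.7]), 0.38, array([0.565 , 0.1228, 0.028 ]))]
clasp_end [(array([326.1,  17.2]), 0.57, array([0.559 , 0.1197, 0.068 ]))]
stud [(array([442.9, 282.2]), 0.56, array([ 0.3022, -0.0279,  0.026 ]))]
stop []
anvil []
handle_press []
pliers []
```

View pics/w1.png

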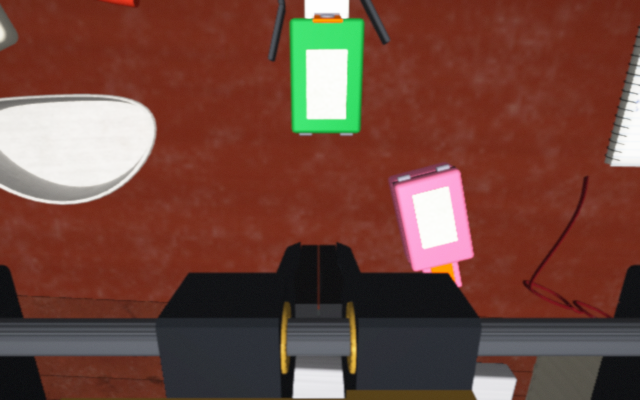

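The wrist picture shows the green case at (326,76), its clasp at (326,18), the rail ends at (277,30) and (375,20), and the pink decoy at (437,217). I'll move forward to see the pliers.

```bash
python3 -m creep '[{"hand":0,"slide":[0.001,-0.05,0],"turn":0},{"hand":0,"slide":[0.001,-0.05,0],"turn":0},{"hand":0,"slide":[0,0,0],"turn":0},{"hand":0,"slide":[0,0,0],"turn":0}]'
python3 - <<'E'
from h import *
plan([0.53,0.115,0.25])
p=snapshot("wrist");save(p,"w2")
np.savez("w2.npz",**{k:p[k] for k in ["frame","depth","mtx","camera_from_world"]})
for t,z in [("case",0),("clasp_hinge",.028),("clasp_end",.068),("stud",.026),("stop",0),("anvil",.016),("handle_press",.107),("pliers",0)]:
    print(t,[(np.round(d["uv"],1),round(d["conf"],2),at_z(p,d["uv"],z).round(4)) for d in pinpoint(t,p)][:3])
hsv=cv2.cvtColor(p["frame"],cv2.COLOR_RGB2HSV)
def rect(m,z):
    c=max(cv2.findContours(m,cv2.RETR_EXTERNAL,cv2.CHAIN_APPROX_NONE)[0],key=cv2.contourArea)[:,0]
    P=np.array([at_z(p,q,z)[:2] for q in c],dtype=np.float32)
    r=cv2.minAreaRect(P);print(r);return c
m=cv2.inRange(hsv,(45,100,40),(80,255,255));c=rect(m,.042)
v,u=np.nonzero(m);print("lid z",np.median([at_depth(p,(a,b))[2] for a,b in zip(u[::20],v[::20])]))
# blue grips with depth
m=cv2.inRange(hsv,(105,150,60),(125,255,255));v,u=np.nonzero(m)
P=np.array([at_depth(p,(a,b)) for a,b in zip(u,v) if p["depth"][b,a]>0]);
print("blue",len(P),P.min(0).round(3),P.max(0).round(3))
E
```

```text
clock: 4.58
tool_pos: [0.5284, 0.1147, 0.2463]
eef_rot: [0.722, -0.692, -0.001, 0.001]
contact_force: [0.5, -0.1, 0.4]
opening: 0.008
clock 4.58 tcp [0.5284 0.1147 0.2463] F [ 0.5 -0.1  0.4] toolx yaw -87.64 z [-0.002 -0.001 -1.   ]
slide [-0.0002 -0.0016 -0.0037] n 0.0041 rows>= 0.06509050351586784
case [(array([315.4, 171.8]), 0.86, array([0.5139, 0.1176, 0.    ])), (array([407.5, 287.9]), 0.55, array([ 0.3739, -0.    ,  0.    ]))]
clasp_hinge [(array([315.5, 126.4]), 0.86, array([0.5662, 0.1194, 0.028 ])), (array([316.6, 173.4]), 0.29, array([0.519 , 0.1164, 0.028 ]))]
clasp_end [(array([313.6, 141.2]), 0.63, array([0.5577, 0.1204, 0.068 ]))]
stud [(array([314.4,  97. ]), 0.79, array([0.5938, 0.1216, 0.026 ]))]
stop [(array([302.1,  36. ]), 0.93, array([0.6502, 0.1361, 0.    ]))]
anvil [(array([317., 170.]), 0.17, array([0.5198, 0.1161, 0.016 ]))]
handle_press [(array([317.8, 127.2]), 0.2, array([0.5744, 0.1174, 0.107 ]))]
pliers [(array([300.4,   3.7]), 0.82, array([0.6786, 0.1386, 0.    ]))]
((0.5142291188240051, 0.11655043810606003), (0.09903877973556519, 0.06519293785095215), 2.8504042625427246)
lid z 0.04289431569289279Traceback (most recent call last):
  File "<stdin>", line 17, in <module>
    return umr_minimum(a, axis, None, out, keepdims, initial, where)
ValueError: zero-size array to reduction operation minimum which has no identity
```

View pics/w2.png

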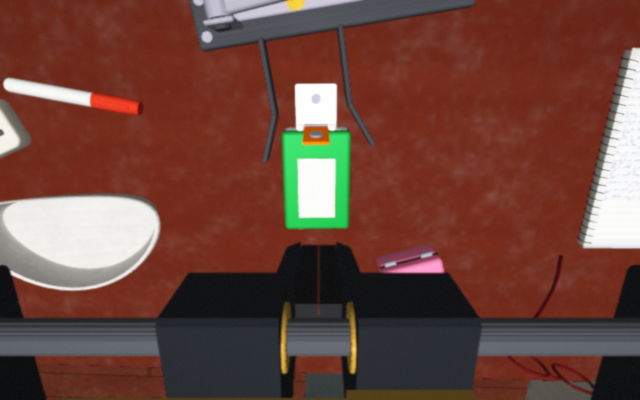

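The wrist picture shows the case at (316,180), clasp at (316,136), stud at (316,99), the rails in front and the pliers at the top edge. The measured lid rectangle is 99x65 mm at yaw 2.85°, height 43 mm, which matches the sizes given. I lower the closed fingers behind the clasp.

```bash
python3 -m creep '[{"hand":0,"slide":[-0.003,0.004,0.05],"turn":0},{"hand":0,"slide":[0,0,0.05],"turn":0},{"hand":0,"slide":[0,0,0.048],"turn":0},{"hand":0,"slide":[0,0,0.038],"turn":0},{"hand":0,"slide":[0,0,0],"turn":0}]'
python3 - <<'E'
from h import *
plan([0.525,0.1175,0.060])
p=snapshot("scene");save(p,"s2",(240,160,400,280),5)
E
```

```text
clock: 5.65
tool_pos: [0.5235, 0.1178, 0.0586]
eef_rot: [0.722, -0.692, -0.001, 0.002]
contact_force: [-0.1, -0.6, 1.0]
opening: 0.004
clock 5.65 tcp [0.5235 0.1178 0.0586] F [-0.1 -0.6  1. ] toolx yaw -87.58 z [-0.005 -0.002 -1.   ]
slide [ 0.0003 -0.0015 -0.0014] n 0.0021 rows>= 0.03324617009716406
```

View pics/s2.png

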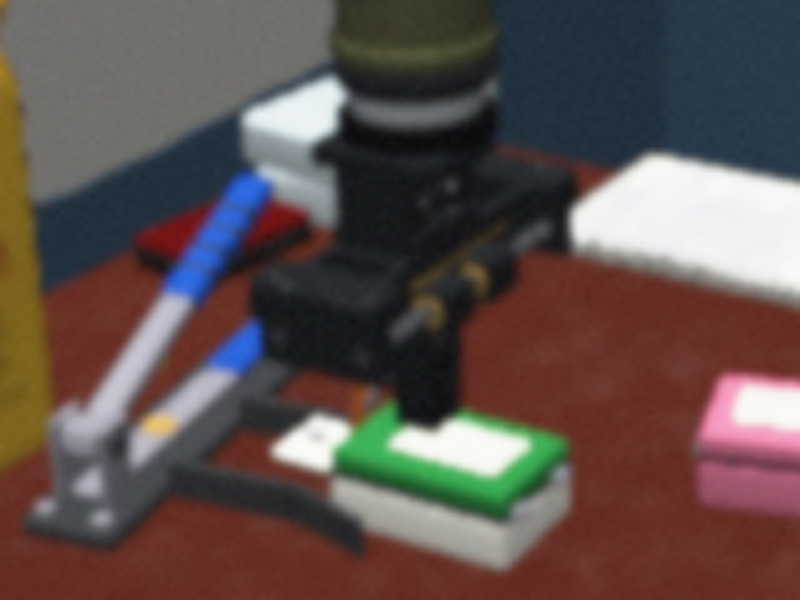

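The closed fingers stand just above the lid, behind the clasp, which still shows at crop (365,400). I push forward.

```bash
python3 -m creep '[{"hand":0,"slide":[0,-0.013,0],"turn":0},{"hand":0,"slide":[0,-0.013,0],"turn":0},{"hand":0,"slide":[0,-0.013,0],"turn":0},{"hand":0,"slide":[0,-0.013,0],"turn":0},{"hand":0,"slide":[0,-0.005,0],"turn":0}]' 
python3 -m creep '[{"hand":0,"slide":[0,0,0],"turn":0},{"hand":0,"slide":[0,0,-0.03],"turn":0},{"hand":0,"slide":[0,0.03,-0.05],"turn":0},{"hand":0.0881,"slide":[0,0.05,-0.03],"turn":0},{"hand":0.0881,"slide":[0,0,0],"turn":0}]'
python3 - <<'E'
from h import *
plan([0.51,0.1175,0.16])
p=snapshot("scene");save(p,"s3",(240,160,400,280),5)
p=snapshot("wrist");save(p,"w3")
for t,z in [("case",0),("clasp_hinge",.028),("clasp_end",.043),("stud",.026),("stop",0),("anvil",.016),("handle_press",.107),("pliers",0)]:
    print(t,[(np.round(d["uv"],1),round(d["conf"],2),at_z(p,d["uv"],z).round(4)) for d in pinpoint(t,p)][:3])
E
```

```text
clock: 6.32
tool_pos: [0.5843, 0.1207, 0.063]
eef_rot: [0.722, -0.692, 0.001, -0.002]
contact_force: [0.7, -0.5, -0.7]
opening: 0.004
clock: 6.95
tool_pos: [0.4987, 0.117, 0.1729]
eef_rot: [0.722, -0.692, -0.0, 0.001]
contact_force: [0.8, -0.1, -1.1]
opening: 0.208
clock 6.95 tcp [0.4987 0.117  0.1729] F [ 0.8 -0.1 -1.1] toolx yaw -87.5 z [-0.001 -0.    -1.   ]
slide [-0.     -0.0113  0.0129] n 0.0172 rows>= 0.2748641221676061
case [(array([318. , 161.6]), 0.79, array([0.5142, 0.1185, 0.    ]))]
clasp_hinge [(array([316.6, 102. ]), 0.67, array([0.5659, 0.1218, 0.028 ]))]
clasp_end [(array([316.5,  41.8]), 0.58, array([0.6066, 0.1235, 0.043 ]))]
stud [(array([316.9,  65.1]), 0.86, array([0.5924, 0.1227, 0.026 ]))]
stop []
anvil []
handle_press []
pliers [(array([318.9, 102.4]), 0.44, array([0.5645, 0.1199, 0.    ]))]
```

View pics/s3.png

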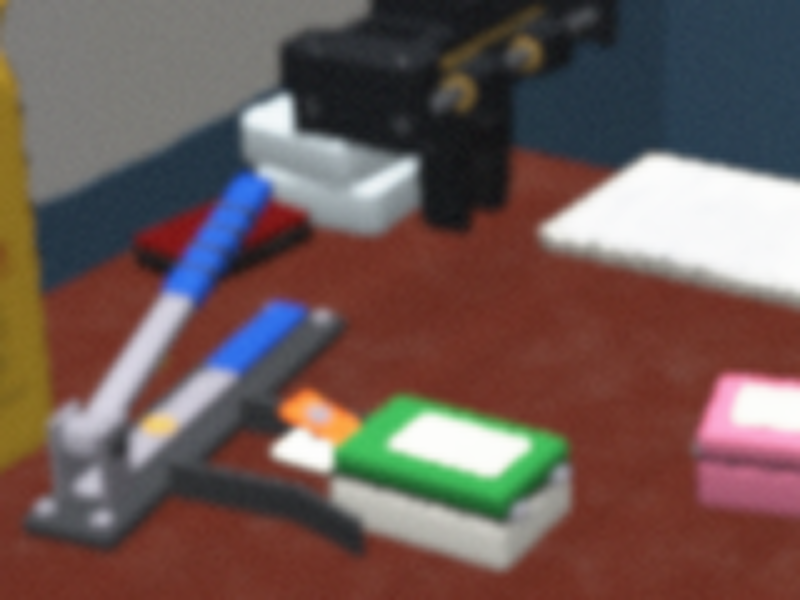

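View pics/w3.png

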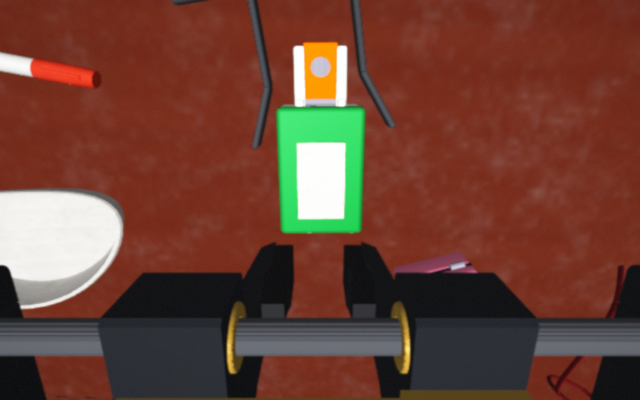

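The clasp now lies loosely on the stud, seen in wrist at (320,70) and tilted up slightly in scene crop (320,415). Next is the pliers pose, from the rails in picture w2.

Run:
```python
from h import *
p=dict(np.load("w2.npz"))
im=p["frame"][:,:,::-1]
cv2.imwrite("pics/w2c.png",cv2.resize(im[0:170,180:480],None,fx=2.6,fy=2.6,interpolation=cv2.INTER_CUBIC))
for row in (50,60,70,80,90,100,110):
    r=p["frame"][row].max(1).astype(int)
    d=r<75
    us=[u for u in range(240,380) if d[u]]
    L=[u for u in us if u<300];R=[u for u in us if u>330]
    if L and R:
        print(row,L[0],L[-1],R[0],R[-1],at_z(p,(L[-1]+.5,row),.022)[:2].round(4),at_z(p,(R[0]-.5,row),.022)[:2].round(4), [round(float(p["depth"][row,int(np.median(x))]),4) for x in (L,R)], at_depth(p,(np.median(L),row))[2].round(3))
a,b=at_z(p,(205,47),.006),at_z(p,(473,3),.006);d=a-b;print("plate yaw of y",a,b,np.degrees(np.arctan2(d[1],d[0]))-90)
```

```text
50 264 266 339 341 [0.6342 0.1681] [0.6371 0.1007] [0.3374, 0.3462] 0.022
60 265 268 341 342 [0.6255 0.1662] [0.6284 0.0983] [0.3384, 0.3508] 0.024
70 267 270 342 343 [0.6167 0.1643] [0.6195 0.0968] [0.3414, 0.3578] 0.024
80 269 272 343 348 [0.6077 0.1624] [0.6105 0.0953] [0.3447, 0.352] 0.023
90 271 274 344 346 [0.5986 0.1604] [0.6014 0.0937] [0.3481, 0.3567] 0.022
100 273 275 346 347 [0.5893 0.1594] [0.5921 0.0912] [0.3508, 0.3627] 0.022
110 275 277 350 351 [0.5798 0.1573] [0.5828 0.0867] [0.3542, 0.3711] 0.022
plate yaw of y [0.63569903 0.23025657 0.006     ] [ 0.68490144 -0.02453234  0.006     ] 10.929876579588736
```

View pics/w2c.png

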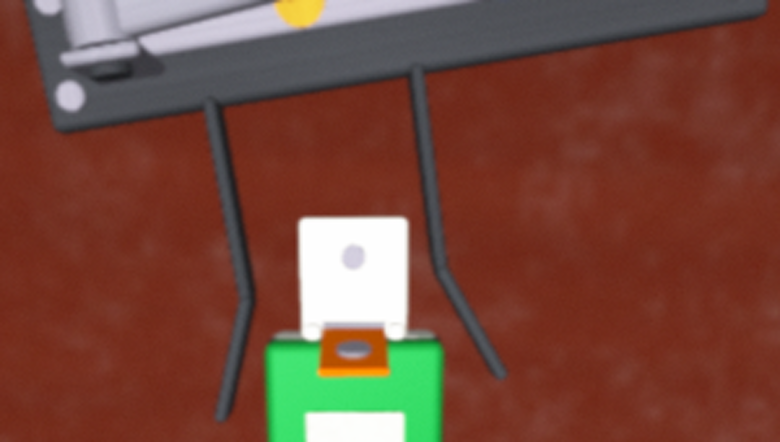

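Pliers pose: yaw about 11°, origin about (0.681, 0.144). The rails' midline, the stop detection and the 70 mm spacing agree with this. Home for the case is about (0.603, 0.129). I grip the case high on its sides, with the tips above the 22 mm rails.

```bash
python3 -m creep '[{"hand":0.0881,"slide":[0.001,0.0045,0],"turn":0},{"hand":0.0881,"slide":[0,0,0],"turn":0},{"hand":0.0881,"slide":[0,0,0],"turn":0},{"hand":0.0881,"slide":[0,0,0.03],"turn":0},{"hand":0.0881,"slide":[0,0,0.03],"turn":0}]'
python3 - <<'E'
from h import *
p=snapshot("wrist");save(p,"w4")
hsv=cv2.cvtColor(p["frame"],cv2.COLOR_RGB2HSV)
m=cv2.inRange(hsv,(45,100,40),(80,255,255))
c=max(cv2.findContours(m,cv2.RETR_EXTERNAL,cv2.CHAIN_APPROX_NONE)[0],key=cv2.contourArea)[:,0]
print(cv2.minAreaRect(np.array([at_z(p,q,.042)[:2] for q in c],dtype=np.float32)))
plan([0.494,0.1165,0.036])
print(get_state()["opening"])
E
```

```text
clock: 8.07
tool_pos: [0.4986, 0.1162, 0.1104]
eef_rot: [0.722, -0.692, 0.0, -0.001]
contact_force: [0.5, -0.6, 0.1]
opening: 1.0
((0.5143887400627136, 0.11644847691059113), (0.0990520492196083, 0.06493039429187775), 2.866877555847168)
clock 8.12 tcp [0.4964 0.1157 0.1071] F [-0.5  0.8 -1.9] toolx yaw -87.57 z [-0.004 -0.001 -1.   ]
slide [-0.0009  0.0021  0.0712] n 0.0712 rows>= 1.1390433998281473
0.9983464854054722
```

View pics/w4.png

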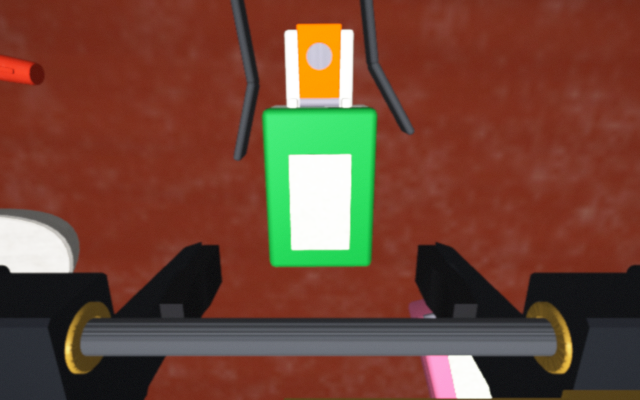

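The open fingers straddle the case symmetrically (fingers at 205 and 430, case at 320). I descend and grip lightly.

```bash
python3 -m creep '[{"hand":0.0881,"slide":[0,0.001,0.035],"turn":0},{"hand":0.0881,"slide":[0,0,0.033],"turn":0},{"hand":0.0881,"slide":[0,0,0.003],"turn":0},{"hand":0.0881,"slide":[0,0,0],"turn":0},{"hand":0.060,"slide":[0,0,0],"turn":0}]' 10
python3 -m creep '[{"hand":0.060,"slide":[0,0,0],"turn":0},{"hand":0.060,"slide":[0,0,0],"turn":0},{"hand":0.060,"slide":[0,0,0],"turn":0}]' 10
python3 - <<'E'
from h import *
plan([0.494,0.1165,0.036])
E
```

```text
clock: 8.75
tool_pos: [0.4978, 0.1161, 0.0411]
eef_rot: [0.722, -0.692, 0.001, -0.001]
contact_force: [0.4, 0.9, -0.1]
opening: 0.906
clock: 9.12
tool_pos: [0.4974, 0.1159, 0.0406]
eef_rot: [0.722, -0.692, 0.0, -0.0]
contact_force: [-0.3, 0.0, 6.5]
opening: 0.748
clock 9.12 tcp [0.4974 0.1159 0.0406] F [-0.3  0.   6.5] toolx yaw -87.61 z [ 0.001  0.    -1.   ]
slide [-0.0008  0.0034  0.0046] n 0.0057 rows>= 0.09137348942841708
```

Gripped at 66 mm opening, the case width. Next I align it with the rails: turn 8.2° and shift onto the midline.

```bash
python3 -m creep '[{"hand":0.060,"slide":[0.003,-0.004,0],"turn":-2.7},{"hand":0.060,"slide":[0.002,-0.003,0],"turn":-2.7},{"hand":0.060,"slide":[0.0014,-0.002,0],"turn":-2.8},{"hand":0.060,"slide":[0,0,0],"turn":0},{"hand":0.060,"slide":[0,0,0],"turn":0}]' 10
python3 - <<'E'
from h import *
plan([0.5069,0.110,0.0406])
p=snapshot("wrist");save(p,"w5")
s=snapshot("scene");save(s,"s5",(240,160,400,280),5)
hsv=cv2.cvtColor(p["frame"],cv2.COLOR_RGB2HSV)
m=cv2.inRange(hsv,(45,100,40),(80,255,255))
c=max(cv2.findContours(m,cv2.RETR_EXTERNAL,cv2.CHAIN_APPROX_NONE)[0],key=cv2.contourArea)[:,0]
print(cv2.minAreaRect(np.array([at_z(p,q,.042)[:2] for q in c],dtype=np.float32)))
for t,z in [("case",0),("clasp_hinge",.028),("clasp_end",.043),("stud",.026),("stop",0),("pliers",0)]:
    print(t,[(np.round(d["uv"],1),round(d["conf"],2),at_z(p,d["uv"],z).round(4)) for d in pinpoint(t,p)][:3])
E
```

```text
clock: 9.75
tool_pos: [0.5047, 0.1105, 0.0405]
eef_rot: [0.77, -0.638, -0.001, 0.001]
contact_force: [-3.7, 1.3, 9.4]
opening: 0.745
clock 9.75 tcp [0.5047 0.1105 0.0405] F [-3.7  1.3  9.4] toolx yaw -79.31 z [-0.003 -0.    -1.   ]
slide [ 0.0009 -0.002  -0.0001] n 0.0022 rows>= 0.03562253043557069
((0.5266216993331909, 0.11505597084760666), (0.08910293877124786, 0.06514989584684372), 10.745755195617676)
case [(array([318.1, 206.5]), 0.75, array([0.5204, 0.1138, 0.    ]))]
clasp_hinge [(array([320.3, 105.3]), 0.7, array([0.5729, 0.1228, 0.028 ])), (array([319.6, 206.7]), 0.25, array([0.5299, 0.1149, 0.028 ]))]
clasp_end []
stud [(array([320.7,  36. ]), 0.93, array([0.5987, 0.1276, 0.026 ]))]
stop []
pliers []
```

View pics/w5.png

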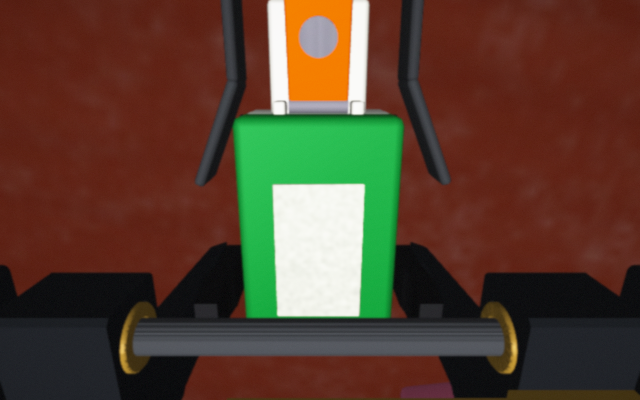

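View pics/s5.png

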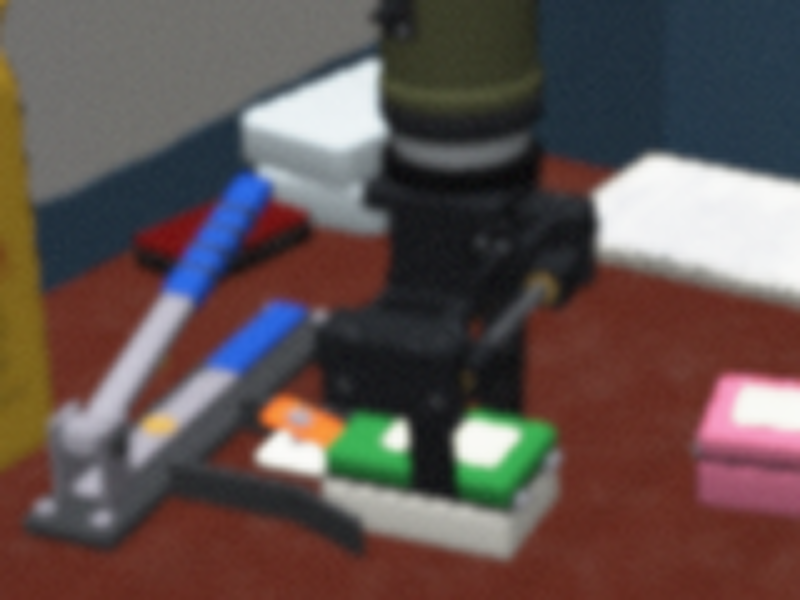

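The rails are symmetric about the lip (inner corners 243 and 400, lip centre 319) and parallel to the case. I slide in.

```bash
python3 -m creep '[{"hand":0.060,"slide":[0,-0.014,0],"turn":0},{"hand":0.060,"slide":[0,-0.014,0],"turn":0},{"hand":0.060,"slide":[0,-0.014,0],"turn":0},{"hand":0.060,"slide":[0,-0.014,0],"turn":0},{"hand":0.060,"slide":[0,0,0],"turn":0}]' 10
python3 - <<'E'
from h import *
plan([0.5869,0.1255,0.0406])
s=snapshot("scene");save(s,"s6",(240,160,400,280),5)
E
```

```text
clock: 10.78
tool_pos: [0.5618, 0.1205, 0.0402]
eef_rot: [0.769, -0.639, 0.0, -0.0]
contact_force: [-0.6, 0.1, 4.5]
opening: 0.749
clock 10.78 tcp [0.5618 0.1205 0.0402] F [-0.6  0.1  4.5] toolx yaw -79.41 z [ 0.001 -0.    -1.   ]
slide [-0.0003 -0.0256 -0.0004] n 0.0256 rows>= 0.4102004741031539
```

View pics/s6.png

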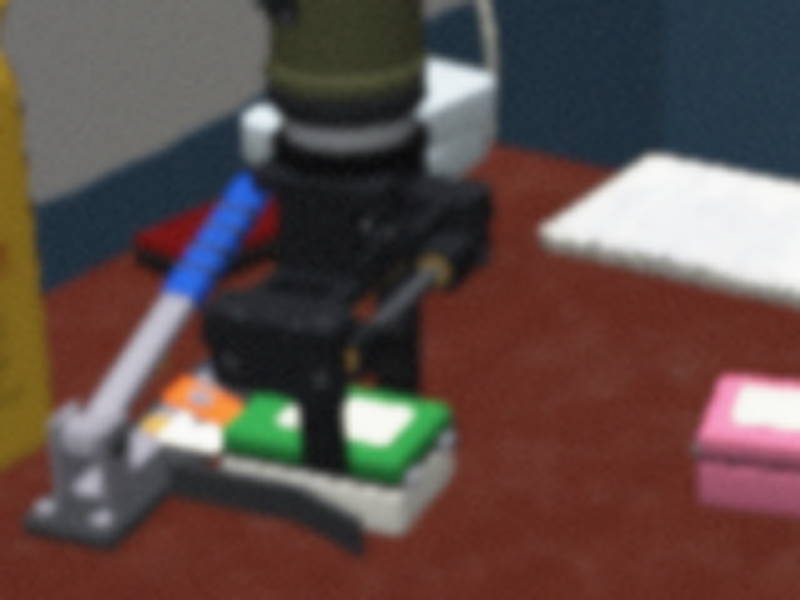

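```bash
python3 -m creep '[{"hand":0.060,"slide":[0,-0.009,0],"turn":0},{"hand":0.060,"slide":[0,-0.009,0],"turn":0},{"hand":0.060,"slide":[0,-0.004,0],"turn":0},{"hand":0.060,"slide":[0,0,0],"turn":0}]' 10
python3 -m creep '[{"hand":0.060,"slide":[0,-0.003,0],"turn":0},{"hand":0.060,"slide":[0,-0.002,0],"turn":0},{"hand":0.060,"slide":[0,0,0],"turn":0}]' 10
python3 - <<'E'
from h import *
plan([0.5869,0.1255,0.0406])
E
```

```text
clock: 11.32
tool_pos: [0.5807, 0.124, 0.0399]
eef_rot: [0.769, -0.639, -0.001, 0.002]
contact_force: [-5.2, -0.4, 8.4]
opening: 0.75
clock: 11.7
tool_pos: [0.5849, 0.1248, 0.0399]
eef_rot: [0.769, -0.639, -0.002, 0.003]
contact_force: [-5.8, -1.3, 9.2]
opening: 0.747
clock 11.7 tcp [0.5849 0.1248 0.0399] F [-5.8 -1.3  9.2] toolx yaw -79.39 z [-0.006 -0.002 -1.   ]
slide [-0.0003 -0.0021 -0.0007] n 0.0022 rows>= 0.03586173259137232
```

```bash
python3 -m creep '[{"hand":0.060,"slide":[0,-0.002,0],"turn":0},{"hand":0.060,"slide":[0,-0.002,0],"turn":0},{"hand":0.060,"slide":[0,0,0],"turn":0}]' 10
python3 - <<'E'
from h import *
plan([0.5869,0.1255,0.0406])
s=snapshot("scene");save(s,"s7",(240,160,400,280),5)
p=snapshot("wrist");save(p,"w7")
E
```

```text
clock: 12.08
tool_pos: [0.5869, 0.1252, 0.0395]
eef_rot: [0.77, -0.639, -0.003, 0.004]
contact_force: [-8.7, -2.2, 10.3]
opening: 0.75
clock 12.07 tcp [0.5869 0.1252 0.0395] F [-8.7 -2.2 10.3] toolx yaw -79.38 z [-0.01  -0.003 -1.   ]
slide [-0.0003 -0.0001 -0.0011] n 0.0012 rows>= 0.01854363025707558
```

View pics/w7.png

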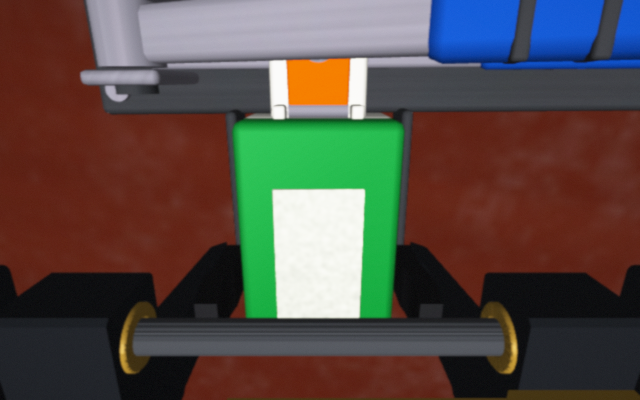

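View pics/s7.png

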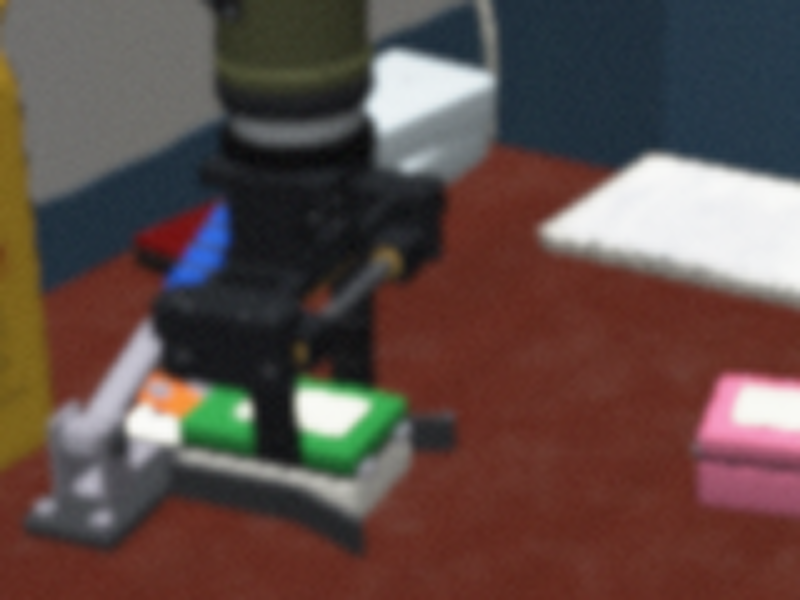

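The lip is over the lower arm with the clasp end under the die. By dead reckoning the stud is within about 1 mm of the die axis, and the pushing force is rising. I press a little further to make sure of the stop.

```bash
python3 -m creep '[{"hand":0.060,"slide":[0,-0.002,0],"turn":0},{"hand":0.060,"slide":[0,-0.002,0],"turn":0},{"hand":0.060,"slide":[0,0,0],"turn":0}]' 10
python3 - <<'E'
from h import *
plan([0.5869,0.1255,0.0406])
p=snapshot("wrist");save(p,"w8")
E
```

```text
clock: 12.55
tool_pos: [0.5891, 0.1252, 0.0387]
eef_rot: [0.77, -0.639, -0.004, 0.006]
contact_force: [-10.6, -2.0, 6.1]
opening: 0.747
clock 12.55 tcp [0.5891 0.1252 0.0387] F [-10.6  -2.    6.1] toolx yaw -79.37 z [-0.014 -0.004 -1.   ]
slide [-0.0007  0.0021 -0.0018] n 0.0029 rows>= 0.04605430101507818
```

View pics/w8.png

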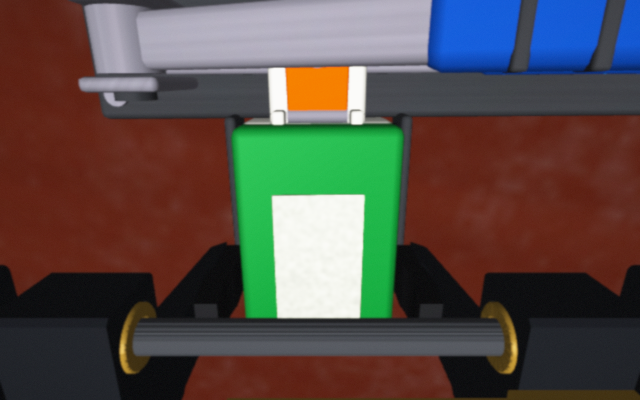

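Lid edge (120→126) and plate edge (110→115) shifted by nearly the same amount. The case therefore stayed put relative to the pliers while the grip slipped, so it is against the stop. I release and rise straight up.

```bash
python3 -m creep '[{"hand":0.0881,"slide":[0,0.003,0],"turn":0},{"hand":0.0881,"slide":[0,0.003,0],"turn":0},{"hand":0.0881,"slide":[0,0,0],"turn":0},{"hand":0.0881,"slide":[0,0.005,-0.03],"turn":0},{"hand":0.0881,"slide":[0,0.02,-0.05],"turn":0}]'
python3 -m creep '[{"hand":0,"slide":[0,0.03,-0.05],"turn":0},{"hand":0,"slide":[0,0.03,-0.04],"turn":0},{"hand":0,"slide":[0,0,0],"turn":0},{"hand":0,"slide":[0,0,0],"turn":0}]'
python3 - <<'E'
from h import *
plan([0.5869,0.1255,0.0406])
p=snapshot("wrist");save(p,"w9")
s=snapshot("scene");save(s,"s9",(240,160,400,280),5)
hsv=cv2.cvtColor(p["frame"],cv2.COLOR_RGB2HSV)
m=cv2.inRange(hsv,(45,100,40),(80,255,255))
c=max(cv2.findContours(m,cv2.RETR_EXTERNAL,cv2.CHAIN_APPROX_NONE)[0],key=cv2.contourArea)[:,0]
print(cv2.minAreaRect(np.array([at_z(p,q,.042)[:2] for q in c],dtype=np.float32)))
for t,z in [("case",0),("clasp_hinge",.028),("stop",0),("pliers",0),("handle_press",.107)]:
    print(t,[(np.round(d["uv"],1),round(d["conf"],2),at_z(p,d["uv"],z).round(4)) for d in pinpoint(t,p)][:3])
t="handle_press";print(t,[(np.round(d["uv"],1),round(d["conf"],2),at_z(s,d["uv"],.107).round(4)) for d in pinpoint(t,s)][:3])
E
```

```text
clock: 13.22
tool_pos: [0.5655, 0.1214, 0.1194]
eef_rot: [0.769, -0.639, -0.0, 0.0]
contact_force: [0.5, -0.3, 1.0]
opening: 1.002
clock: 13.72
tool_pos: [0.5071, 0.1104, 0.2094]
eef_rot: [0.769, -0.639, 0.0, -0.0]
contact_force: [0.8, 0.1, -0.0]
opening: 0.57
clock 13.72 tcp [0.5071 0.1104 0.2094] F [ 0.8  0.1 -0. ] toolx yaw -79.4 z [ 0.001  0.    -1.   ]
slide [-1.000e-04 -8.100e-02  1.689e-01] n 0.1873 rows>= 2.997587516906548
((0.5982261300086975, 0.12763947248458862), (0.09313981980085373, 0.06639127433300018), 10.618678092956543)
case [(array([318. ,  60.7]), 0.73, array([0.6038, 0.1292, 0.    ]))]
clasp_hinge [(array([407.8, 355.4]), 0.92, array([ 0.3273, -0.0212,  0.028 ]))]
stop []
pliers []
handle_press []
handle_press [(array([286., 197.]), 0.7, array([0.7108, 0.0348, 0.107 ])), (array([275.8, 247.8]), 0.44, array([0.5454, 0.2713, 0.107 ]))]
```

View pics/w9.png

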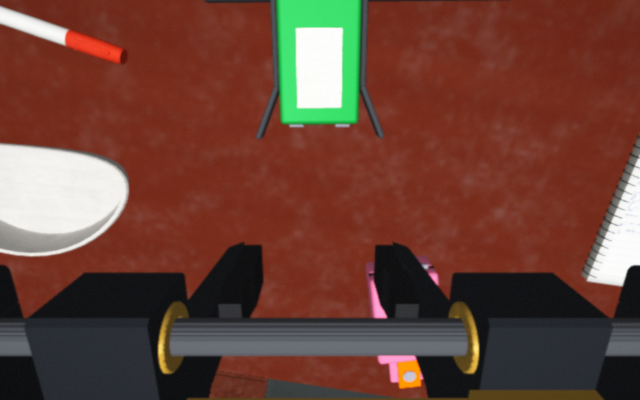

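View pics/s9.png

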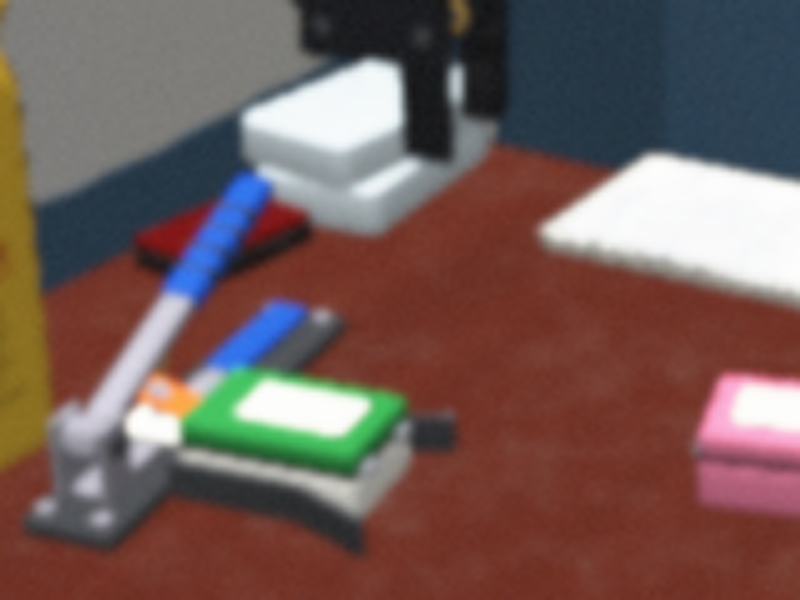

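The case sits between the rails at about (0.602, 0.128), within 2 mm of home, with the clasp still raised at crop (165,390). Next I move toward the handle and measure the pressing point.

```bash
python3 -c "
from h import *
plan([0.63,0.045,0.24])"
python3 -m creep '[{"hand":0,"slide":[0.03,-0.03,-0.01],"turn":0},{"hand":0,"slide":[0.03,-0.03,-0.01],"turn":0},{"hand":0,"slide":[0.02,-0.04,-0.01],"turn":0},{"hand":0,"slide":[0,0,0],"turn":0},{"hand":0,"slide":[0,0,0],"turn":0}]'
python3 - <<'E'
from h import *
plan([0.70,0.0446,0.18])
p=snapshot("wrist");save(p,"w10")
for t,z in [("case",0),("stud",.026),("clasp_end",.043),("stop",0),("pliers",0),("handle_press",.107)]:
    print(t,[(np.round(d["uv"],1),round(d["conf"],2),at_z(p,d["uv"],z).round(4)) for d in pinpoint(t,p)][:3])
hsv=cv2.cvtColor(p["frame"],cv2.COLOR_RGB2HSV)
m=cv2.inRange(hsv,(105,150,60),(125,255,255));v,u=np.nonzero(m)
P=np.array([at_depth(p,(a,b)) for a,b in zip(u,v) if p["depth"][b,a]>0])
P=P[(P[:,2]>.06)&(P[:,2]<.14)]
o=np.array([.6807,.1437]);X=np.array([.9816,.1908]);Y=np.array([-.1908,.9816])
px=(P[:,:2]-o)@X;py=(P[:,:2]-o)@Y
for a in range(-130,-60,10):
    k=(py*1000>=a)&(py*1000<a+10)
    if k.sum()>5: print(a,k.sum(),"px",np.percentile(px[k],[2,50,98]).round(4),"z",np.percentile(P[k,2],[5,50,95]).round(4))
E
```

```text
clock 14.12 tcp [0.5064 0.1103 0.2091] F [-0.8  0.5  0. ] toolx yaw -79.4 z [-0.001 -0.    -1.   ]
slide [ 0.0869 -0.1095 -0.031 ] n 0.1432 rows>= 2.2906121402548445
clock: 14.75
tool_pos: [0.6182, 0.0505, 0.2389]
eef_rot: [0.77, -0.639, -0.001, 0.001]
contact_force: [-0.6, 0.4, 0.2]
opening: 0.006
clock 14.75 tcp [0.6182 0.0505 0.2389] F [-0.6  0.4  0.2] toolx yaw -79.36 z [-0.002  0.    -1.   ]
slide [ 0.021  -0.0794  0.0587] n 0.101 rows>= 1.6156243049936776
case [(array([323.7, 350.5]), 0.9, array([ 0.3787, -0.0011,  0.    ]))]
stud [(array([232.8,  87.8]), 0.94, array([0.6763, 0.1433, 0.026 ]))]
clasp_end [(array([225.7,  69.3]), 0.93, array([0.6915, 0.1474, 0.043 ]))]
stop []
pliers [(array([243.7,  81.9]), 0.68, array([0.6826, 0.139 , 0.    ]))]
handle_press [(array([351.3,  81.9]), 0.95, array([0.7002, 0.0423, 0.107 ]))]
-130 99 px [-0.0107 -0.0017  0.0071] z [0.1065 0.11   0.112 ]
-120 452 px [-0.0121 -0.0017  0.0091] z [0.108  0.1114 0.1129]
-110 456 px [-0.0121 -0.0016  0.0086] z [0.105  0.1079 0.1103]
-100 295 px [-0.0115 -0.0016  0.0087] z [0.102  0.1052 0.1071]
-90 432 px [-0.0123 -0.0015  0.0089] z [0.0976 0.1011 0.1034]
-80 280 px [-0.0119 -0.0018  0.0084] z [0.0945 0.0975 0.1001]
-70 281 px [-0.012  -0.0021  0.0085] z [0.0924 0.095  0.0967]
```

View pics/w10.png

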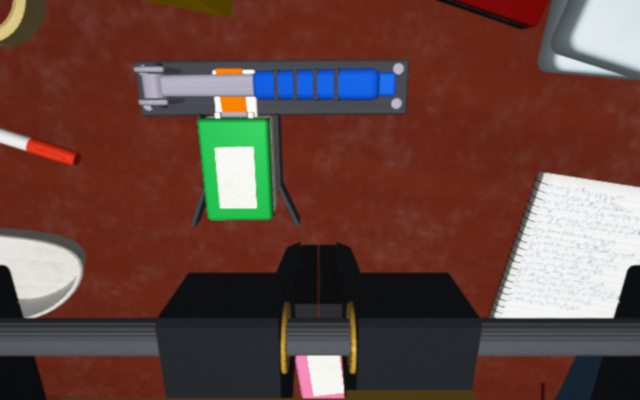

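The view confirms the clasp is under the upper arm at (235,90). The blue grip is centred about 1.7 mm short of my estimate, and its top measures 106 mm at the press point, as stated. I hover over it.

```bash
python3 -m creep '[{"hand":0,"slide":[0.008,-0.026,0.02],"turn":0},{"hand":0,"slide":[0.008,-0.026,0.03],"turn":0},{"hand":0,"slide":[0.005,-0.0255,0.05],"turn":0},{"hand":0,"slide":[0,0,0],"turn":0},{"hand":0,"slide":[0,0,0],"turn":0}]'
python3 - <<'E'
from h import *
plan([0.6985,0.0446,0.118])
s=snapshot("scene");save(s,"s11",(220,130,380,250),5)
E
```

```text
clock: 15.72
tool_pos: [0.6995, 0.0439, 0.1409]
eef_rot: [0.769, -0.639, 0.0, -0.0]
contact_force: [-0.2, 0.3, 0.3]
opening: 0.004
clock 15.72 tcp [0.6995 0.0439 0.1409] F [-0.2  0.3  0.3] toolx yaw -79.38 z [ 0.001  0.    -1.   ]
slide [-0.0008  0.0008  0.0229] n 0.0229 rows>= 0.3665009960905503
```

View pics/s11.png

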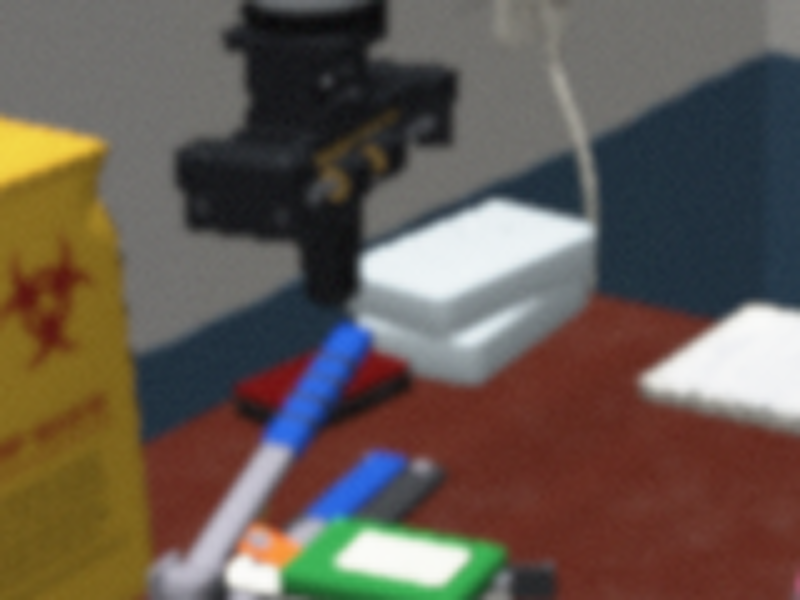

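Fingertips are just above the end of the blue grip. I press down in steps.

```bash
python3 -m creep '[{"hand":0,"slide":[-0.001,0.001,0.014],"turn":0},{"hand":0,"slide":[0,0,0.014],"turn":0},{"hand":0,"slide":[0,0,0.014],"turn":0},{"hand":0,"slide":[0,0,0.012],"turn":0},{"hand":0,"slide":[0,0,0],"turn":0}]'
python3 -m creep '[{"hand":0,"slide":[0.001,0,0.01],"turn":0},{"hand":0,"slide":[0.001,0,0.01],"turn":0},{"hand":0,"slide":[0.001,0,0.007],"turn":0},{"hand":0,"slide":[0,0,0],"turn":0}]'
python3 - <<'E'
from h import *
plan([0.6985,0.0446,0.057])
s=snapshot("scene");save(s,"s12",(220,130,380,250),5)
E
```

```text
clock: 16.4
tool_pos: [0.6975, 0.0442, 0.0844]
eef_rot: [0.769, -0.639, -0.001, 0.001]
contact_force: [-0.9, -1.0, 2.7]
opening: 0.005
clock: 16.9
tool_pos: [0.6991, 0.0417, 0.0585]
eef_rot: [0.769, -0.639, 0.0, -0.0]
contact_force: [-0.6, -0.4, 4.3]
opening: 0.005
clock 16.9 tcp [0.6991 0.0417 0.0585] F [-0.6 -0.4  4.3] toolx yaw -79.39 z [ 0.  0. -1.]
slide [-0.003   0.0001  0.0015] n 0.0033 rows>= 0.05305355068441901
```

View pics/s12.png

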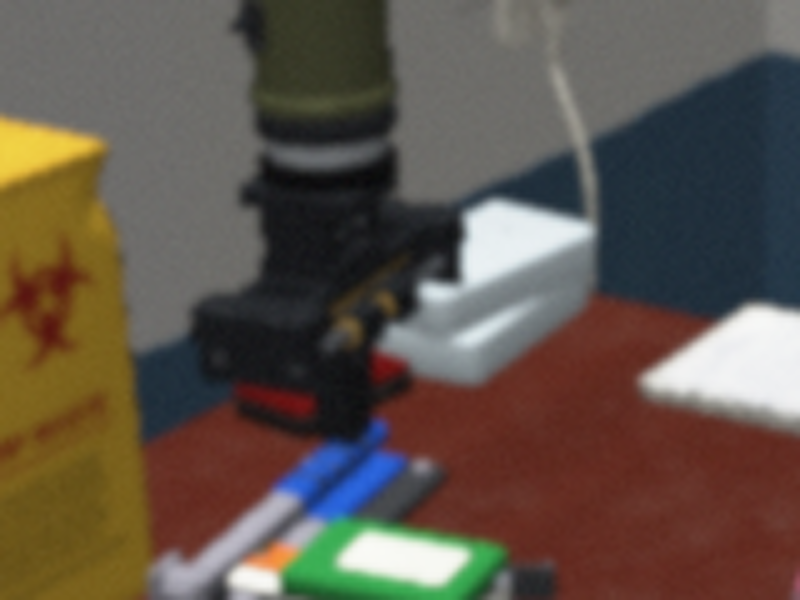

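The handle is nearly level and the force has eased to 4 N, as expected after the click. I press a bit further to firm closure and hold.

```bash
python3 -m creep '[{"hand":0,"slide":[0,0,0.003],"turn":0},{"hand":0,"slide":[0,0,0],"turn":0}]'
python3 -m creep '[{"hand":0,"slide":[0,0,0.003],"turn":0},{"hand":0,"slide":[0,0,0],"turn":0},{"hand":0,"slide":[0,0,0],"turn":0}]'
```

```text
clock: 17.2
tool_pos: [0.6991, 0.0416, 0.0562]
eef_rot: [0.769, -0.639, 0.0, -0.0]
contact_force: [-0.6, -0.7, 4.7]
opening: 0.005
clock: 17.58
tool_pos: [0.6992, 0.0415, 0.0542]
eef_rot: [0.769, -0.639, 0.0, -0.0]
contact_force: [-1.2, -0.8, 11.7]
opening: 0.005
```

```bash
python3 -m creep '[{"hand":0,"slide":[0,0,0.003],"turn":0},{"hand":0,"slide":[0,0,0],"turn":0},{"hand":0,"slide":[0,0,0],"turn":0}]'
python3 - <<'E'
from h import *
p=snapshot("wrist");save(p,"w13")
E
```

```text
clock: 17.95
tool_pos: [0.6993, 0.0415, 0.0526]
eef_rot: [0.769, -0.639, 0.001, -0.0]
contact_force: [-4.9, -1.4, 18.7]
opening: 0.008
```

View pics/w13.png

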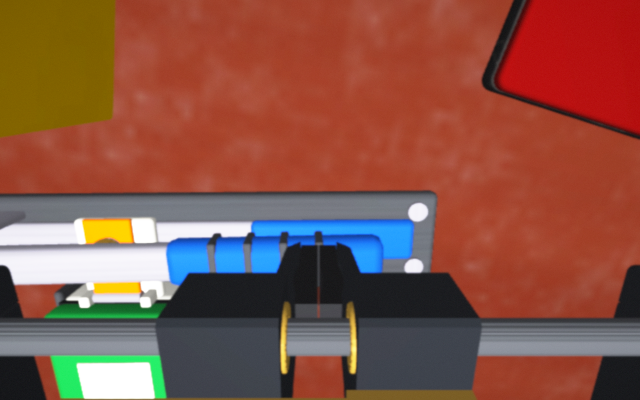

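The dies are closed, with 19 N on the grip and the arm level over the clasp at (108,255). I let the handle rise with the fingers, then move clear.

```bash
python3 -m creep '[{"hand":0,"slide":[0,0,-0.012],"turn":0},{"hand":0,"slide":[0,0,-0.015],"turn":0},{"hand":0,"slide":[0,0,-0.02],"turn":0},{"hand":0,"slide":[0,0,-0.025],"turn":0},{"hand":0,"slide":[0,0,-0.04],"turn":0}]'
python3 -m creep '[{"hand":0,"slide":[0,0,-0.05],"turn":0},{"hand":0,"slide":[0.01,0.045,-0.02],"turn":0},{"hand":0,"slide":[0,0.05,0],"turn":0},{"hand":0,"slide":[0,0,0],"turn":0},{"hand":0,"slide":[0,0,0],"turn":0}]'
python3 - <<'E'
from h import *
plan([0.60,0.04,0.24])
p=snapshot("wrist");save(p,"w14")
s=snapshot("scene");save(s,"s14",(220,170,380,290),5)
for t,z in [("case",0),("stud",.026),("clasp_end",.028),("clasp_hinge",.028),("stop",0),("pliers",0),("handle_press",.107)]:
    print(t,[(np.round(d["uv"],1),round(d["conf"],2),at_z(p,d["uv"],z).round(4)) for d in pinpoint(t,p)][:2])
hsv=cv2.cvtColor(p["frame"],cv2.COLOR_RGB2HSV)
m=cv2.inRange(hsv,(105,150,60),(125,255,255));v,u=np.nonzero(m)
P=np.array([at_depth(p,(a,b)) for a,b in zip(u,v) if p["depth"][b,a]>0]);py=(P[:,:2]-[.679,.1434])@[-.1908,.9816]
for a in (-115,-105,-95,-85): k=(py*1000>a)&(py*1000<a+10); print(a,np.percentile(P[k,2],[50,95]).round(4))
m=cv2.inRange(hsv,(8,150,120),(20,255,255));v,u=np.nonzero(m)
P=np.array([at_depth(p,(a,b)) for a,b in zip(u,v) if p["depth"][b,a]>0]);px=(P[:,:2]-[.679,.1434])@[.9816,.1908]
for a in range(-30,30,6): 
    k=(px*1000>a)&(px*1000<a+6)&(P[:,0]>.6)
    if k.sum()>5: print("orange",a,k.sum(),np.median(P[k,2]).round(4))
E
```

```text
clock: 18.62
tool_pos: [0.6973, 0.0408, 0.1616]
eef_rot: [0.769, -0.639, -0.001, 0.002]
contact_force: [0.4, -0.2, 1.2]
opening: 0.003
clock: 19.25
tool_pos: [0.6078, 0.014, 0.2323]
eef_rot: [0.769, -0.639, 0.001, -0.0]
contact_force: [-0.2, 0.4, 0.3]
opening: 0.007
clock 19.25 tcp [0.6078 0.014  0.2323] F [-0.2  0.4  0.3] toolx yaw -79.41 z [ 0.001 -0.    -1.   ]
slide [-0.027   0.0029 -0.0077] n 0.0282 rows>= 0.4517662215210481
case [(array([296.9, 345.7]), 0.86, array([ 0.3761, -0.0024,  0.    ])), (array([208.5, 150.8]), 0.81, array([0.5987, 0.1285, 0.    ]))]
stud [(array([193.2,  67.3]), 0.89, array([0.678 , 0.1424, 0.026 ]))]
clasp_end [(array([187.5,  44. ]), 0.77, array([0.6965, 0.1483, 0.028 ])), (array([544.4, 256.6]), 0.33, array([ 0.5582, -0.237 ,  0.028 ]))]
clasp_hinge [(array([303.9, 399. ]), 0.92, array([ 0.3247, -0.0213,  0.028 ])), (array([193.9,  94.5]), 0.78, array([0.6546, 0.1391, 0.028 ]))]
stop []
pliers [(array([204.8,  66.1]), 0.96, array([0.6808, 0.14  , 0.    ]))]
handle_press [(array([299.8,  57.8]), 0.82, array([0.699 , 0.0442, 0.107 ]))]
-115 [0.1096 0.112 ]
-105 [0.1062 0.1085]
-95 [0.1025 0.1051]
-85 [0.1    0.1021]
orange -24 173 0.0307
orange -18 176 0.0307
orange -12 109 0.0307
orange 6 6 0.0698
orange 12 105 0.0303
```

View pics/w14.png

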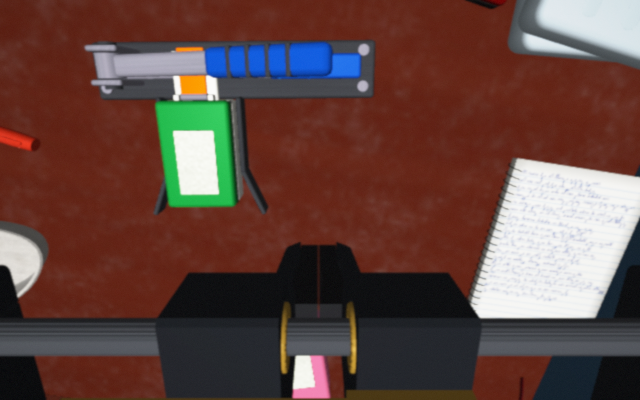

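View pics/s14.png

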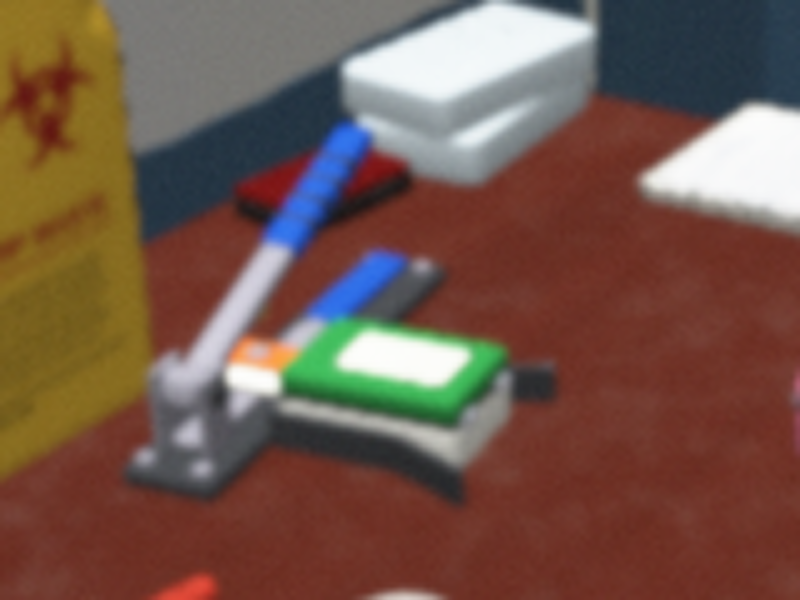

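The clasp is flat (30.7 mm at the hinge, 30.3 mm at its end). The handle is back at 106 mm, the stud reads within about 3 mm of the die axis, and the robot is clear. I hand in.

```bash
python3 -c "
from h import *
print(finish_job())"
```

```text
the job is handed in; nothing more can be done
None
```

The medicine case is snapped shut at the pliers' stop, and I handed the job in just after 19 s on the robot's clock; the system gives no verdict.

**What I did:**
- I tipped the orange clasp over with the closed fingertips so it lay loosely on the stud.
- I gripped the case above the rails, turned it about 8° to line up, and slid it in until the grip slipped against the stop.
- I pressed the blue handle down to level. The force had eased to about 4 N by then, then rose to 19 N as the dies closed.
- I let the handle rise and moved the arm clear.

**Last checks:**
- **Clasp:** it lies flat, 30.7 mm high at the hinge and 30.3 mm at its end.
- **Handle:** it is back up, with its top at about 106 mm at the press point.
- **Stud:** it was measured about 1–3 mm from the die axis; the spread comes from my two estimates of the pliers' origin.
- **Case position:** the detections of the case origin varied by a few millimetres (x from 0.599 to 0.604 m, where home is about 0.603 m), but the lid outline and the stud agreed with home.
- **Notebook, marker and tape roll:** the robot did not come near them, but I did not re-measure their positions at the end.
- **Force readings:** while I held the case, the vertical force read 5–10 N with no clear cause. It went away once I released the case.

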